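# Refit the speed knob of a tube roller mixer and turn it to off

## Robot

A 7-joint arm with a two-finger parallel gripper is mounted at the origin on the work surface. World frame = base frame: x ahead of the robot, y to its left, z up, the work surface at z = 0. Lengths are in m, angles in rad, forces in N, time in s.
With the tool pointing down it reaches from about 0.425 to 0.875 m from the base axis. Payload 4.7 kg.
Tool frame: the origin (TCP) lies on the centre line of the jaws, within the pads' length; the fingertips stand 14 mm ahead of it and the grasp point (between the pads) lies 5 mm behind it; z points along the fingers, y is the line along which they close (so a half turn about z gives the same grasp; the last joint's range is limited). The gripper opens to 87 mm and grips with 3 to 60 N. Pads are 19 mm wide; open, the fingers measure 117 mm over their backs; the gripper's body (75 mm by 190 mm) begins 51 mm behind the grasp point.
Start: joints at [-1.21, 0.321, -0.07, 1.45, 0.023, 1.371, -0.057], TCP at [0.221, 0.611, 0.237] pointing down, gripper open.
Joint ranges: [-2.86, 2.86], [-0.3, 2.09], [-1.38, 1.24], [0.06, 2.45], [-1.56, 4.7], [0.09, 2.05], [-2.69, 2.69]. Speed limits (rad/s): [2.57, 2.57, 3.14, 3.14, 3.14, 3.14, 3.14].

## Interface

Orientations are given as a rotation vector (axis times angle).
In Python, from bench import * gives the robot as it stands.
- The arm moves only by the shell command python3 -m jog 'ROWS' [FORCE]. ROWS is JSON, a list of rows, each an object of numbers: "claw": the finger opening in mm, from 0 to 87; "dx", "dy", "dz": the shift along the tool's x, y, z in mm; "spin": the turn about the tool's z in degrees. In form: [{"claw": .., "dx": .., "dy": .., "dz": .., "spin": ..}, ...]. A call has 1 to 20 rows; each row is the pose to reach, as a shift and turn from the pose commanded when the call began, along the tool's axes at that moment; what a row does not reach only later rows make up. A row lasts 1/12 s, in which the tool goes at most 41.7 mm and 7.16 degrees, less where a joint would pass 70% of its speed; a pose out of reach is approached as far as the arm can. A call with a gripper value outside its range is refused whole. The fingers move at their own pace and stop on an object; FORCE is the grip in N (left out, the last holds). Time passes only in rows, so rows that repeat a pose let the fingers close. It gives the time, the measured TCP pose, the force, the opening and the grip force at its end, in the units of the state.
- get_state(): the state, without advancing time (a new reading comes with each control period).
- get_image(name): name is "scene" or "side" or "wrist"; returns a dict with "frame" (480x640x3 uint8, red, green, blue), "depth" (480x640 float32, m along the optical axis (not along the pixel's ray), 0 where there is no reading), "K" (3x3 intrinsics, pixels), "T" (4x4, takes a point from camera to world coordinates); the wrist camera has in their place "mount" (4x4, takes a point from camera to tool coordinates, whose origin is the TCP and whose axes are the flange's). Camera axes: x right, y down, z forward; pixel columns grow to the right and rows downward; lengths in m; the calibration is good to about 2 mm. A picture is of the moment at which its call begins: read the wrist's pose just before it.
- close_job(): hands the job in; it is judged then, once.
The state is a dict: "time": time; "joint_positions": joint angles; "qd": joint speeds; "joint_torque": joint torques, N m; "position": TCP position; "tool_rot": TCP orientation; "ft_force": force on the tool from outside, world axes, zero at the start; "torque": the same for the moment, N m; "grip_width": opening from 0.0 (shut) to 1.0 (fully open); "grip_force": force on a finger pad.
Only numpy, scipy, OpenCV 4.12 (cv2) and the standard library are available. Lean on these libraries where they do the work, as an engineer would, in place of code of your own. Each camera call takes 0.05 s, during which the arm holds its last target. There are 200 camera calls.

## Task

The speed knob has come off the tube roller mixer. Put it back on the bare D-shaped spindle, feeling for the angle at which its bore drops over the spindle, and press it gently until it snaps fully home against the collar; then turn it anticlockwise so that its pointer stands at the off mark and let go. Never force the knob or the spindle, and leave the other things on the bench where they are.

Things in the scene. Friction and masses are not known exactly. Their poses are not given: they have to be found in the camera images.
- knob_centre (a point): The loose black speed knob, standing on its underside on the bench right of the mixer; 120 g, 46 mm high. Round hub 50 mm in diameter, 24 mm high; on it a finger bar 44 mm long (knob's x), 14 mm wide (y), 22 mm high. This point: on the axis, 23 mm above the underside. x points to the pointer nose, z up along the axis.
- knob_base (a point): Centre of the knob's underside, at the mouth of its bore; axes as the knob's. The bore is 22 mm deep: a half-round D of radius 9 mm on the side away from the pointer (-x); its flat passes through the axis. The D lip is 8 mm long; above it the bore is wider. It goes on only within 0.1 to 0.2 rad of the spindle's angle; otherwise it rests on the spindle's top.
- knob_pointer (a point): Point at the level of the knob's underside, 30 mm from its axis, under the tip of the pointer nose that sticks out of the hub (7 mm wide, reaching 31 mm from the axis); a white line on the finger bar points the same way.
- spindle_tip (a point): Top centre of the bare half-round steel D-spindle, upright on the mixer's front deck, 20 mm out of its collar: radius 8 mm, its flat 0.5 mm behind the axis. Axes: the mixer's, not turning with it. It turns stiffly (0.07 N m). Its flat faces the off mark at the off stop; it was left 0.5 to 1.9 rad clockwise (from above) of that: not measured, but seen from above or felt.
- spindle_foot (a point): Top centre of the collar round the spindle (34 mm in diameter, 73 mm above the bench); the knob's underside rests on it when home. Axes as the mixer's. Two sprung catches in the spindle's sides, 10 mm up, resist with 6 to 12 N, then snap in above the knob's lip. Touch slowly (15 mm/s) and press with under 20 N: contact forces between knob and mixer, summed, must stay below 40 N.
- off_mark (a point): Inner end of the off mark, a black bar on the deck, 30 mm from the spindle's axis to the mixer's left (+y), at the height of the collar's top. Dots run clockwise from it. With the knob home and off, the pointer point lies here. At off the spindle meets its anticlockwise stop; it turns 3.4 rad clockwise from there. Axes as the mixer's.
- mixer: The white tube roller mixer, fixed: 220 mm (x, to the back across the rollers) by 300 mm (y, to its left), deck 70 mm high, with four black rollers and two sample tubes on its back half, up to 106 mm high. Origin: centre of its underside.
- jar: Bystander: white jar, 38 mm in diameter, 48 mm high. Origin: centre of its underside.
- reagent: Bystander: amber bottle, 42 mm in diameter, 85 mm high. Origin: centre of its underside.
- bowl: Bystander: steel bowl, 110 mm in diameter, 45 mm high. Origin: centre of its underside.
- slidebox: Bystander: grey slide box, 85 x 50 x 28 mm. Origin: centre of its underside.
- stapler: Bystander: blue stapler, 130 x 34 x 40 mm. Origin: centre of its underside.
- screwdriver: Bystander: screwdriver lying on the bench, 160 mm long. Origin: on its axis line at the bench.
There are look-alikes about, which are no part of the job. Leave any green or red look-alike of the part that bears knob_centre alone.

How it is judged:
By the outcome, as a careful person would: the job done as asked, in the order asked, and still so for the second after the job is handed in, with the robot touching nothing.
It also fails if it takes over 72 s, if anything falls off the work surface, if the arm or the gripper's body presses on something with over 40 N, if the wrist force passes 120 N, or if a joint passes its speed limit or range.

## Working session

There is one attempt and no reset: what is moved stays moved. The work goes in short steps, Python scripts to look and compute and a shell command to move; the robot and the scene stay as the last step left them, time stands still between calls to the robot, and variables do not carry over. Pictures are saved under pics/ and viewed, at most 10 in all, crops included, and the job is handed in when it is done.

```bash
mkdir -p pics; ls; python3 - <<'E'
from bench import *
import cv2,numpy as np,pickle
s=get_state();print(s)
a={}
for n in("scene","side"):
    a[n]=get_image(n);cv2.imwrite(f"pics/{n}0.png",a[n]["frame"][:,:,::-1])
pickle.dump(a,open("im0.pkl","wb"))
E
```

```text
pics
{'time': 0.0, 'joint_positions': array([-1.20991813,  0.32180735, -0.07012343,  1.45168243,  0.02261291,
        1.37078705, -0.05689097]), 'qd': array([-7.42337725e-05,  9.08973484e-04, -1.15742939e-03,  2.39615855e-03,
        1.44184837e-03,  1.03421073e-03, -5.99726853e-04]), 'joint_torque': array([-4.91301557e-05, -4.91282845e+01, -4.03854540e-01, -3.12531137e+01,
       -6.38217176e-02,  4.36741335e-02,  1.70588742e-04]), 'position': array([0.22076313, 0.61080067, 0.23546823]), 'tool_rot': array([-5.41830527e-01, -3.09428106e+00,  2.95669762e-03]), 'ft_force': array([ 0.18810183,  0.3395405 , -0.25812612]), 'torque': array([ 0.02017118,  0.03140792, -0.00823123]), 'grip_force': 0.0, 'grip_width': 1.0054067868488339}
```

View pics/scene0.png

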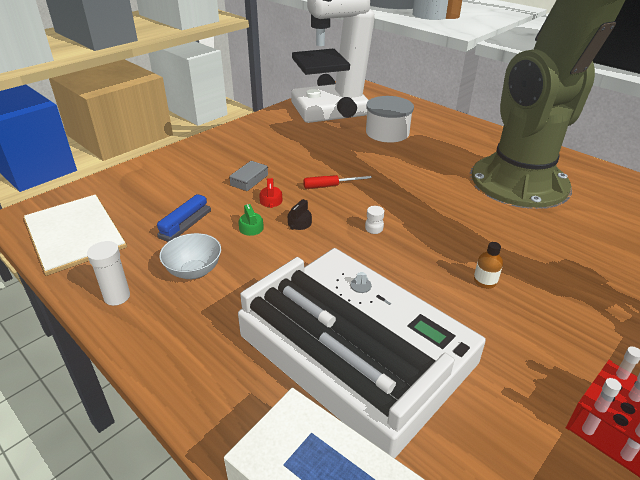

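View pics/side0.png

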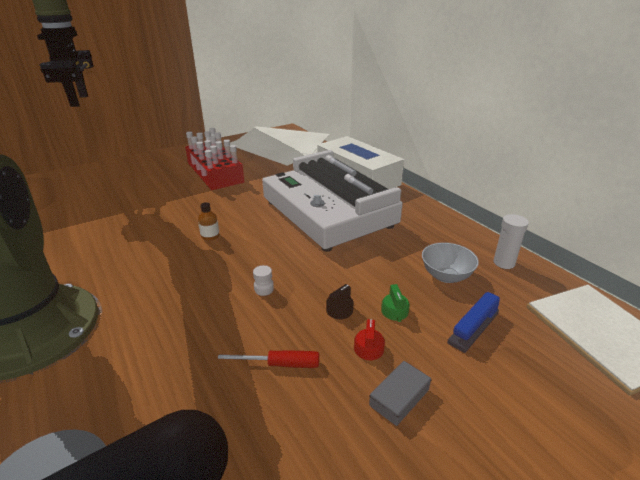

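Three knob look-alikes appear in the scene view: black at (299,215), green at (251,221) and red at (270,193). The black one matches the description. The spindle is at (361,283), the off bar at (383,299), and the dots run from the bar around the back. I'll locate the points and confirm with a crop.

```bash
cat > h.py <<'E'
from bench import *
import cv2,numpy as np,pickle
from scipy.spatial.transform import Rotation as R
def camT(im,s):
    if "T" in im: return im["T"]
    T=np.eye(4);T[:3,:3]=R.from_rotvec(s["tool_rot"]).as_matrix();T[:3,3]=s["position"]
    return T@im["mount"]
def ray(K,T,u,v,z):
    d=T[:3,:3]@np.linalg.solve(K,[u,v,1.]);return T[:3,3]+d*(z-T[2,3])/d[2]
def cloud(im,T,m):
    v,u=np.nonzero(m&(im["depth"]>0));d=im["depth"][v,u]
    p=np.linalg.solve(im["K"],np.vstack([u,v,np.ones(len(u))]))*d
    return (T[:3,:3]@p).T+T[:3,3]
E
python3 - <<'E'
from h import *
a=pickle.load(open("im0.pkl","rb"))
for n,(x0,y0,x1,y1) in {"scene":(280,195,318,235),"side":(320,280,360,322)}.items():
    im=a[n];f=im["frame"];m=np.zeros((480,640),bool);m[y0:y1,x0:x1]=f[y0:y1,x0:x1].max(2)<60
    p=cloud(im,im["T"],m);p=p[p[:,2]>.004]
    lo=p[p[:,2]<.022];hi=p[p[:,2]>.028];top=p[p[:,2]>.043]
    print(n,len(p),p[:,2].max(),"hub mid",(lo.min(0)+lo.max(0))/2,np.ptp(lo,0),"bar",hi.mean(0),"top",len(top),top.mean(0),"bardir",np.linalg.svd((top-top.mean(0))[:,:2],full_matrices=False)[2][0])
im=a["scene"];K,T=im["K"],im["T"]
for u,v,z in[(361,277,.093),(361,288,.073),(378,296,.073),(389,303,.073),(336,249,.07),(484,341,.07)]:print(u,v,ray(K,T,u,v,z))
im=a["side"];K,T=im["K"],im["T"]
for u,v,z in[(317,196,.093),(317,205,.073),(307,196,.073)]:print("side",ray(K,T,u,v,z))
c=np.hstack([cv2.resize(a["scene"]["frame"][185:320,235:395],None,fx=2.5,fy=2.5,interpolation=2)[:330],cv2.resize(a["side"]["frame"][185:320,285:415],None,fx=2.5,fy=2.5,interpolation=2)[:330]])
cv2.imwrite("pics/crop1.png",c[:,:,::-1])
E
```

```text
scene 487 0.04877679470936147 hub mid [ 0.49229173 -0.24591946  0.01303399] [0.0426848  0.04191503 0.01781876] bar [ 0.48778207 -0.24732653  0.0401254 ] top 81 [ 0.48516056 -0.24931238  0.04599257] bardir [0.97487031 0.22277315]
side 599 0.04722265698374045 hub mid [ 0.48002892 -0.25750253  0.01308146] [0.0463656  0.04005313 0.01783361] bar [ 0.47754696 -0.2562829   0.03863781] top 70 [ 0.47795016 -0.25433958  0.04440665] bardir [-0.98814769 -0.15350615]
361 277 [0.60326709 0.01257874 0.093     ]
361 288 [0.60537182 0.01580079 0.073     ]
378 296 [0.60057287 0.04632624 0.073     ]
389 303 [0.60066829 0.06792394 0.073     ]
336 249 [ 0.55833557 -0.08086715  0.07      ]
484 341 [0.56338609 0.20955938 0.07      ]
side [0.59347771 0.00060994 0.093     ]
side [ 0.59044149 -0.00392     0.073     ]
side [0.59434591 0.04654375 0.073     ]
```

View pics/crop1.png

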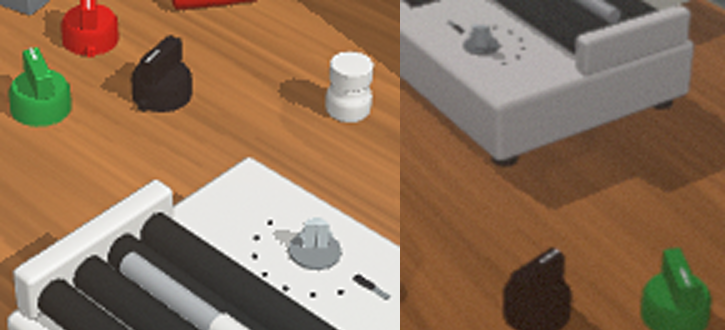

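The crop confirms the black knob: a black hub with a finger bar and a white line. It stands at about (0.485,-0.251), with the bar roughly along world x. Next I'll look from above with the wrist camera.

```bash
cat >> h.py <<'E'
def to(x,y,z,yaw=None,s=None):
    """rows needed to take TCP to world xyz; yaw = world angle of tool y axis (mod pi)"""
    s=s or get_state();M=R.from_rotvec(s["tool_rot"]).as_matrix()
    d=M.T@(np.array([x,y,z])-s["position"])*1000;y0=np.arctan2(M[1,1],M[0,1]);sp=None
    if yaw is not None: sp=-np.degrees((yaw-y0+np.pi/2)%np.pi-np.pi/2)
    print("t",round(s["time"],2),"pos",s["position"].round(4),"yawy",round(np.degrees(y0),1),"-> d",d.round(1),"spin",sp,"j7",s["joint_positions"][6].round(2))
E
python3 - <<'E'
from h import *
im=get_image("wrist");print(im["mount"].round(3),im["K"].round(0))
to(.55,-.04,.33);to(.485,-.25,.25,np.pi/2)
E
```

```text
[[ 0.    -0.955 -0.297  0.082]
 [ 1.    -0.     0.001 -0.   ]
 [-0.001 -0.297  0.955 -0.148]
 [ 0.     0.     0.     1.   ]] [[349.   0. 322.]
 [  0. 349. 239.]
 [  0.   0.   1.]]
t 0.15 pos [0.2208 0.6109 0.2357] yawy 70.1 -> d [-530.8 -500.4  -93.5] spin None j7 -0.06
t 0.15 pos [0.2208 0.6109 0.2357] yawy 70.1 -> d [-541.1 -719.9  -13.2] spin -19.86896690508918 j7 -0.06
```

```bash
python3 -m jog '[{"dx":-530,"dy":-500,"dz":-94,"spin":-20},{"dx":-530,"dy":-500,"dz":-94,"spin":-20},{"dx":-530,"dy":-500,"dz":-94,"spin":-20},{"dx":-530,"dy":-500,"dz":-94,"spin":-20},{"dx":-530,"dy":-500,"dz":-94,"spin":-20},{"dx":-530,"dy":-500,"dz":-94,"spin":-20},{"dx":-530,"dy":-500,"dz":-94,"spin":-20},{"dx":-530,"dy":-500,"dz":-94,"spin":-20},{"dx":-530,"dy":-500,"dz":-94,"spin":-20},{"dx":-530,"dy":-500,"dz":-94,"spin":-20},{"dx":-530,"dy":-500,"dz":-94,"spin":-20},{"dx":-530,"dy":-500,"dz":-94,"spin":-20},{"dx":-530,"dy":-500,"dz":-94,"spin":-20},{"dx":-530,"dy":-500,"dz":-94,"spin":-20},{"dx":-530,"dy":-500,"dz":-94,"spin":-20},{"dx":-530,"dy":-500,"dz":-94,"spin":-20},{"dx":-530,"dy":-500,"dz":-94,"spin":-20},{"dx":-530,"dy":-500,"dz":-94,"spin":-20},{"dx":-530,"dy":-500,"dz":-94,"spin":-20},{"dx":-530,"dy":-500,"dz":-94,"spin":-20}]' 20
python3 - <<'E'
from h import *
to(.53,-.1,.3,np.pi/2)
E
```

```text
t 0.15 pos [0.2208 0.6109 0.2357] yawy 70.1 -> d [-532.4 -563.6  -63.4] spin -19.86896690508918 j7 -0.06$[0]: bad value
```

```bash
python3 -m jog '[{"claw":87,"dx":-530,"dy":-500,"dz":-94,"spin":-20},{"claw":87,"dx":-530,"dy":-500,"dz":-94,"spin":-20},{"claw":87,"dx":-530,"dy":-500,"dz":-94,"spin":-20},{"claw":87,"dx":-530,"dy":-500,"dz":-94,"spin":-20},{"claw":87,"dx":-530,"dy":-500,"dz":-94,"spin":-20},{"claw":87,"dx":-530,"dy":-500,"dz":-94,"spin":-20},{"claw":87,"dx":-530,"dy":-500,"dz":-94,"spin":-20},{"claw":87,"dx":-530,"dy":-500,"dz":-94,"spin":-20},{"claw":87,"dx":-530,"dy":-500,"dz":-94,"spin":-20},{"claw":87,"dx":-530,"dy":-500,"dz":-94,"spin":-20},{"claw":87,"dx":-530,"dy":-500,"dz":-94,"spin":-20},{"claw":87,"dx":-530,"dy":-500,"dz":-94,"spin":-20},{"claw":87,"dx":-530,"dy":-500,"dz":-94,"spin":-20},{"claw":87,"dx":-530,"dy":-500,"dz":-94,"spin":-20},{"claw":87,"dx":-530,"dy":-500,"dz":-94,"spin":-20},{"claw":87,"dx":-530,"dy":-500,"dz":-94,"spin":-20},{"claw":87,"dx":-530,"dy":-500,"dz":-94,"spin":-20},{"claw":87,"dx":-530,"dy":-500,"dz":-94,"spin":-20},{"claw":87,"dx":-530,"dy":-500,"dz":-94,"spin":-20},{"claw":87,"dx":-530,"dy":-500,"dz":-94,"spin":-20}]' 20
python3 - <<'E'
from h import *
to(.53,-.1,.3,np.pi/2)
E
```

```text
time: 1.82
position: [0.5496, -0.0409, 0.3303]
tool_rot: [-0.003, -3.141, 0.001]
ft_force: [-0.9, 1.0, -0.4]
grip_width: 1.004
grip_force: 0.0
t 1.82 pos [ 0.5496 -0.0409  0.3303] yawy 89.9 -> d [ 19.4 -59.1  30.3] spin -0.10013080248739176 j7 1.63
```

```bash
python3 - <<'E'
from h import *
s=get_state();im=get_image("wrist");pickle.dump((s,im),open("w1.pkl","wb"));cv2.imwrite("pics/w1.png",im["frame"][:,:,::-1])
E
```

```text
(no output)
```

View pics/w1.png

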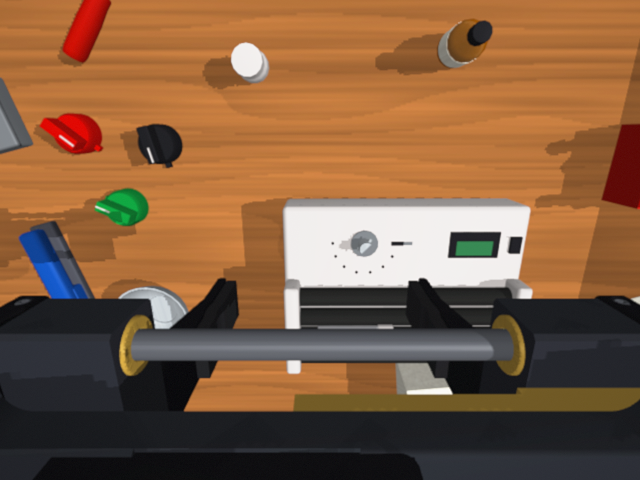

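The wrist view shows the knob at (160,145), with its nose at (169,164) and its white line pointing down the image (world +x). The spindle is at (363,243) and the off bar at (400,243).

```bash
python3 - <<'E'
from h import *
s,im=pickle.load(open("w1.pkl","rb"));T=camT(im,s);K=im["K"];f=im["frame"]
m=np.zeros((480,640),bool);w=m.copy();sl=np.s_[115:175,132:190]
g=f.max(2);d=cloud
m[sl]=g[sl]<75
p=cloud(im,T,m)
for a,b in((.002,.014),(.018,.028),(.028,.042),(.042,.055)):
    q=p[(p[:,2]>a)&(p[:,2]<b)]
    if len(q)>3: print(a,len(q),q.mean(0).round(4),q.min(0).round(4),q.max(0).round(4))
w[sl]=f[sl].min(2)>130
v,u=np.nonzero(w);print("white px",np.c_[u,v].mean(0),len(u))
for e in(0,-1): i=np.argsort(v)[e];print(u[i],v[i],ray(K,T,u[i],v[i],.046))
print("nose",ray(K,T,169,165,.004))
# off mark, dark on deck
k=np.zeros((480,640),bool);k[232:275,325:420]=g[232:275,325:420]<90
n,l,st,c=cv2.connectedComponentsWithStats(k.astype(np.uint8))
for i in range(1,n):print(st[i],ray(K,T,*c[i],.0705).round(4))
cr=np.hstack([cv2.resize(f[115:175,125:195],(400,343),interpolation=2),cv2.resize(f[215:275,328:398],(400,343),interpolation=2)])
cv2.imwrite("pics/c2.png",cr[:,:,::-1])
E
```

```text
0.002 160 [ 0.4874 -0.2329  0.0082] [ 0.4602 -0.2488  0.0021] [ 0.5132 -0.2259  0.0139]
0.018 580 [ 0.4813 -0.2402  0.0228] [ 0.4603 -0.2728  0.018 ] [ 0.507  -0.2259  0.0279]
0.028 195 [ 0.4815 -0.2444  0.0352] [ 0.4604 -0.25    0.028 ] [ 0.5044 -0.2395  0.042 ]
0.042 370 [ 0.4813 -0.2501  0.0451] [ 0.4618 -0.2596  0.0421] [ 0.5048 -0.24    0.0485]
white px [150.075 154.925] 40
147 148 [ 0.48692199 -0.25036527  0.046     ]
153 162 [ 0.50340456 -0.24556148  0.046     ]
nose [ 0.51088962 -0.24466659  0.004     ]
[332 243   1   1   1] [ 0.5993 -0.0282  0.0705]
[392 242  12   3  34] [0.5995 0.052  0.0705]
[335 256   1   1   1] [ 0.6163 -0.0243  0.0705]
[392 256   1   1   1] [0.6165 0.0466 0.0705]
[344 266   1   1   1] [ 0.6297 -0.0129  0.0705]
[356 272   1   1   1] [0.6379 0.0024 0.0705]
[370 272   1   1   1] [0.6379 0.0201 0.0705]
```

View pics/c2.png

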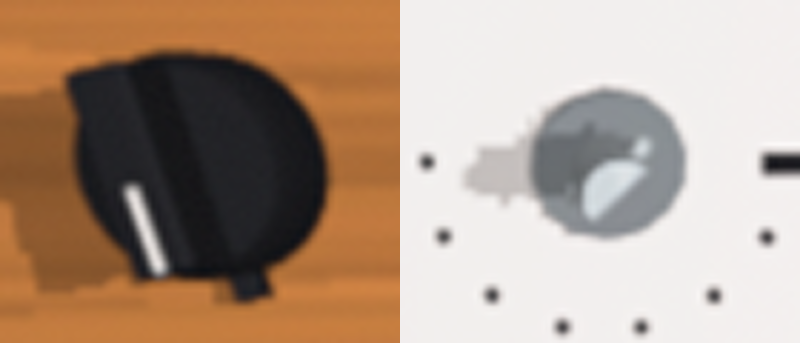

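```bash
python3 -m jog '[{"claw":40,"dx":68,"dy":-210,"dz":150,"spin":164},{"claw":40,"dx":68,"dy":-210,"dz":150,"spin":164},{"claw":40,"dx":68,"dy":-210,"dz":150,"spin":164},{"claw":40,"dx":68,"dy":-210,"dz":150,"spin":164},{"claw":40,"dx":68,"dy":-210,"dz":150,"spin":164},{"claw":40,"dx":68,"dy":-210,"dz":150,"spin":164},{"claw":40,"dx":68,"dy":-210,"dz":150,"spin":164},{"claw":40,"dx":68,"dy":-210,"dz":150,"spin":164},{"claw":40,"dx":68,"dy":-210,"dz":150,"spin":164},{"claw":40,"dx":68,"dy":-210,"dz":150,"spin":164},{"claw":40,"dx":68,"dy":-210,"dz":150,"spin":164},{"claw":40,"dx":68,"dy":-210,"dz":150,"spin":164},{"claw":40,"dx":68,"dy":-210,"dz":150,"spin":164},{"claw":40,"dx":68,"dy":-210,"dz":150,"spin":164},{"claw":40,"dx":68,"dy":-210,"dz":150,"spin":164},{"claw":40,"dx":68,"dy":-210,"dz":150,"spin":164},{"claw":40,"dx":68,"dy":-210,"dz":150,"spin":164},{"claw":40,"dx":68,"dy":-210,"dz":150,"spin":164},{"claw":40,"dx":68,"dy":-210,"dz":150,"spin":164},{"claw":40,"dx":68,"dy":-210,"dz":150,"spin":164}]' 20
python3 - <<'E'
from h import *
s=get_state();im=get_image("wrist");pickle.dump((s,im),open("w2.pkl","wb"));cv2.imwrite("pics/w2.png",im["frame"][:,:,::-1])
to(.482,-.2515,.16,np.radians(106))
s1,i1=pickle.load(open("w1.pkl","rb"));print(ray(i1["K"],camT(i1,s1),366.4,248.8,.093))
E
```

```text
time: 3.53
position: [0.4824, -0.2465, 0.1801]
tool_rot: [-2.98, -0.99, -0.001]
ft_force: [0.8, 0.5, 0.4]
grip_width: 0.457
grip_force: 0.0
t 3.58 pos [ 0.4824 -0.2467  0.18  ] yawy -53.6 -> d [-3.2  3.7 20. ] spin 20.420239477465994 j7 -0.37
[0.59922899 0.01137628 0.093     ]
```

View pics/w2.png

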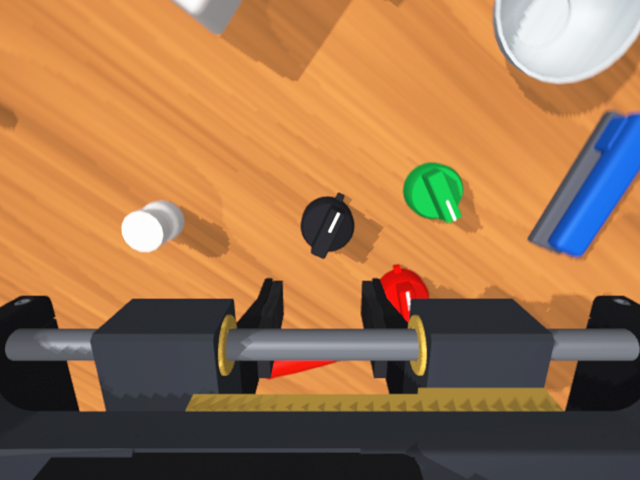

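```bash
python3 - <<'E'
from h import *
s,im=pickle.load(open("w2.pkl","rb"));T=camT(im,s);K=im["K"];f=im["frame"].astype(int)
w=np.zeros((480,640),np.uint8);w[205:245,315:350]=f[205:245,315:350].min(2)>120
v,u=np.nonzero(w);l=cv2.fitLine(np.c_[u,v].astype(np.float32),2,0,.01,.01).ravel()
t=(np.c_[u,v]-l[2:])@l[:2];P=[ray(K,T,*(l[2:]+l[:2]*k),.046) for k in(t.min(),t.max())]
print(P,np.degrees(np.arctan2(*(P[1]-P[0])[1::-1])),np.linalg.norm(P[1]-P[0]))
m=np.zeros((480,640),bool);m[185:265,295:362]=f[185:265,295:362].max(2)<75
p=cloud(im,T,m)
for a,b in((.021,.027),(.043,.052)):
    q=p[(p[:,2]>a)&(p[:,2]<b)];r=cv2.minAreaRect((q[:,:2]*1000).astype(np.float32));c,rr=cv2.minEnclosingCircle((q[:,:2]*1000).astype(np.float32));print(len(q),r,c,rr)
print("nose tip",ray(K,T,341,195,.004))
red=(f[:,:,0]>150)&(f[:,:,1]<60);red[330:]=0;q=cloud(im,T,red);print("red",q.min(0),q.max(0))
E
```

```text
[array([ 0.48552665, -0.25059676,  0.046     ]), array([ 0.50414839, -0.24645778,  0.046     ])] 12.531194284799408 0.019076173791074336
1129 ((485.03125, -249.48773193359375), (44.01431655883789, 46.55069351196289), 20.489702224731445) (483.7331848144531, -250.07144165039062) 23.499101638793945
688 ((483.89300537109375, -250.27310180664062), (43.20063781738281, 14.138803482055664), 12.47425651550293) (483.80120849609375, -249.99757385253906) 21.973012924194336
nose tip [ 0.5121531  -0.24561822  0.004     ]
red [ 0.45781435 -0.37056054  0.00214859] [ 0.52965804 -0.24365064  0.24188405]
```

```bash
python3 -m jog '[{"claw":32,"dx":-1,"dy":3.5,"dz":40,"spin":24},{"claw":32,"dx":-1,"dy":3.5,"dz":80,"spin":24},{"claw":32,"dx":-1,"dy":3.5,"dz":80,"spin":24},{"claw":32,"dx":-1,"dy":3.5,"dz":80,"spin":24},{"claw":32,"dx":-1,"dy":3.5,"dz":100,"spin":24},{"claw":32,"dx":-1,"dy":3.5,"dz":115,"spin":24},{"claw":32,"dx":-1,"dy":3.5,"dz":128,"spin":24},{"claw":32,"dx":-1,"dy":3.5,"dz":136,"spin":24},{"claw":32,"dx":-1,"dy":3.5,"dz":139,"spin":24},{"claw":32,"dx":-1,"dy":3.5,"dz":139,"spin":24},{"claw":8,"dx":-1,"dy":3.5,"dz":139,"spin":24},{"claw":8,"dx":-1,"dy":3.5,"dz":139,"spin":24},{"claw":8,"dx":-1,"dy":3.5,"dz":139,"spin":24},{"claw":8,"dx":-1,"dy":3.5,"dz":139,"spin":24},{"claw":8,"dx":-1,"dy":3.5,"dz":139,"spin":24},{"claw":8,"dx":-1,"dy":3.5,"dz":139,"spin":24},{"claw":8,"dx":-1,"dy":3.5,"dz":139,"spin":24},{"claw":8,"dx":-1,"dy":3.5,"dz":139,"spin":24}]' 25
python3 - <<'E'
from h import *
to(.5992,.0114,.17,np.radians(45-90))
E
```

```text
time: 5.08
position: [0.4837, -0.2526, 0.0421]
tool_rot: [-3.122, -0.353, -0.001]
ft_force: [-1.7, 0.9, 6.5]
grip_width: 0.157
grip_force: 25.0
t 5.08 pos [ 0.4837 -0.2526  0.0421] yawy -77.1 -> d [ 171.6 -231.6 -127.7] spin -32.10581262159411 j7 -0.59
```

```bash
python3 -m jog '[{"claw":8,"dx":0,"dy":0,"dz":-20,"spin":0},{"claw":8,"dx":0,"dy":0,"dz":-60,"spin":0},{"claw":8,"dx":0,"dy":0,"dz":-100,"spin":0},{"claw":8,"dx":0,"dy":0,"dz":-130,"spin":0},{"claw":8,"dx":40,"dy":-55,"dz":-140,"spin":-7},{"claw":8,"dx":60,"dy":-80,"dz":-140,"spin":-14},{"claw":8,"dx":80,"dy":-110,"dz":-140,"spin":-21},{"claw":8,"dx":100,"dy":-135,"dz":-140,"spin":-28},{"claw":8,"dx":120,"dy":-160,"dz":-140,"spin":-32},{"claw":8,"dx":140,"dy":-190,"dz":-140,"spin":-32},{"claw":8,"dx":160,"dy":-215,"dz":-140,"spin":-32},{"claw":8,"dx":171.5,"dy":-231.5,"dz":-140,"spin":-32},{"claw":8,"dx":171.5,"dy":-231.5,"dz":-140,"spin":-32},{"claw":8,"dx":171.5,"dy":-231.5,"dz":-140,"spin":-32},{"claw":8,"dx":171.5,"dy":-231.5,"dz":-140,"spin":-32}]' 25
python3 - <<'E'
from h import *
s=get_state();im=get_image("wrist");pickle.dump((s,im),open("w3.pkl","wb"));cv2.imwrite("pics/w3.png",im["frame"][:,:,::-1])
to(.5992,.0114,.17,np.radians(45-90));print(s["ft_force"],s["torque"],s["grip_width"])
E
```

```text
time: 6.33
position: [0.5982, 0.0092, 0.1812]
tool_rot: [2.904, 1.196, -0.002]
ft_force: [0.9, -0.6, -1.9]
grip_width: 0.16
grip_force: 25.0
t 6.38 pos [0.5982 0.0088 0.1815] yawy -45.3 -> d [ 2.6 -1.1 11.5] spin -0.2870809948683833 j7 -0.66
[ 0.90955105 -0.63423062 -1.92734795] [-0.11580446  0.12605171  0.05474267] 0.15983371071273184
```

View pics/w3.png

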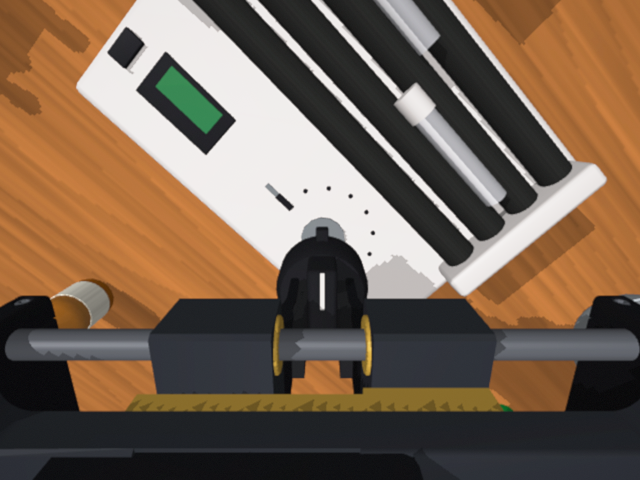

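```bash
python3 - <<'E'
from h import *
s,im=pickle.load(open("w3.pkl","rb"));T=camT(im,s);K=im["K"];f=im["frame"].astype(int);g=f.max(2)
M=im["mount"]
def tl(u,v,z): return ray(K,M,u,v,z)
w=np.zeros((480,640),np.uint8);w[255:318,312:332]=f[255:318,312:332].min(2)>110
v,u=np.nonzero(w);print("white",u.mean(),v.min(),v.max())
for vv in(v.min()-.5,v.max()+.5):print("line end tool",tl(u.mean(),vv,-.0039)*1000)
print("nose tip tool (top z guess 30..42)",tl(321,227.5,.034)*1000,tl(321,227.5,.042)*1000)
# hub silhouette columns width
for r in range(240,300,10):
    c=np.nonzero(g[r,260:390]<75)[0]+260;print(r,c.min(),c.max(),end="; ")
k=np.zeros((480,640),np.uint8);k[180:262,255:380]=g[180:262,255:380]<110
k[215:262,272:365]=0
n,l,st,c=cv2.connectedComponentsWithStats(k);pts=[]
print()
for i in range(1,n):
    p=ray(K,T,*c[i],.0705);print(st[i],p.round(4));
    if st[i][4]<15:pts.append(p[:2])
pts=np.array(pts);A=np.c_[2*pts,np.ones(len(pts))];q=np.linalg.lstsq(A,(pts**2).sum(1),rcond=None)[0];print("centre",q[:2],np.sqrt(q[2]+q[:2]@q[:2]))
E
```

```text
white 321.9891304347826 273 309
line end tool [21.39549981 -0.34539977 -3.9       ]
line end tool [ 2.95454567 -0.34345386 -3.9       ]
nose tip tool (top z guess 30..42) [31.78190357 -0.89734063 34.        ] [29.58235937 -0.92394276 42.        ]
240 303 341; 250 290 353; 260 284 360; 270 280 363; 280 278 366; 290 277 367; 
[367 180  13  13  91] [0.6567 0.0125 0.0705]
[327 187   3   3   9] [0.6301 0.0351 0.0705]
[304 189   3   4  10] [0.6166 0.0458 0.0705]
[276 194  17  16 111] [0.5997 0.0514 0.0705]
[349 194   3   4  10] [0.6376 0.0193 0.0705]
[365 210   3   4  10] [0.6377 0.0019 0.0705]
[371 231   4   4  12] [ 0.63   -0.0137  0.0705]
[368 252   3   4   8] [ 0.6164 -0.0244  0.0705]
centre [0.59976397 0.01077364] 0.03888035971807459
```

```bash
python3 - <<'E'
from h import *
to(.5994,.0100,.140,np.radians(-45));print(get_state()["ft_force"])
s,im=pickle.load(open("w1.pkl","rb"));T=camT(im,s);f=im["frame"]
g=f[235:262,352:380].min(2);m=np.zeros((480,640),np.uint8);m[235:262,352:380]=g>175
n,l,st,c=cv2.connectedComponentsWithStats(m)
i=1+np.argmin([np.hypot(*(x-[364,246])) for x in c[1:]]);v,u=np.nonzero(l==i);print(st[i])
P=np.array([ray(im["K"],T,a,b,.093)[:2] for a,b in zip(u,v)])*1000
D=P-[599.3,11.1];print(len(P),P.mean(0),"flat normal deg",np.degrees(np.arctan2(*-(D.mean(0))[::-1])),"long axis+90",np.degrees(np.arctan2(*np.linalg.svd(P-P.mean(0))[2][1][::-1])),np.hypot(*D.T).max())
E
```

```text
t 6.38 pos [0.5982 0.0088 0.1815] yawy -45.3 -> d [ 1.8 -0.  41.5] spin -0.2870809948683833 j7 -0.66
[ 0.19430598 -0.49751816 -0.78591303]
[360 243  11  10  61]
61 [596.81182159   8.79196372] flat normal deg 42.84902571170166 long axis+90 44.84499498038876 7.801330382926982
```

```bash
python3 -m jog '[{"claw":8,"dx":1.8,"dy":0,"dz":20,"spin":0},{"claw":8,"dx":1.8,"dy":0,"dz":32,"spin":0},{"claw":8,"dx":1.8,"dy":0,"dz":37,"spin":0},{"claw":8,"dx":1.8,"dy":0,"dz":38,"spin":0},{"claw":8,"dx":1.8,"dy":0,"dz":38,"spin":0},{"claw":8,"dx":1.8,"dy":0,"dz":38,"spin":0},{"claw":8,"dx":1.8,"dy":0,"dz":38,"spin":0}]' 25
python3 - <<'E'
from h import *
to(.5994,.0100,.136,np.radians(-45));print(get_state()["ft_force"],get_state()["torque"])
E
```

```text
time: 6.97
position: [0.6005, 0.0124, 0.1444]
tool_rot: [2.903, 1.199, 0.002]
ft_force: [0.0, 0.3, -0.5]
grip_width: 0.159
grip_force: 25.0
t 6.97 pos [0.6005 0.0124 0.1444] yawy -45.1 -> d [-2.5  0.9  8.4] spin -0.1232020051813854 j7 -0.64
[ 0.00449576  0.26342605 -0.48724561] [-0.07022429  0.11912357  0.01332949]
```

```bash
python3 -m jog '[{"claw":8,"dx":-2.5,"dy":1,"dz":2,"spin":0},{"claw":8,"dx":-2.5,"dy":1,"dz":2,"spin":0},{"claw":8,"dx":-2.5,"dy":1,"dz":2,"spin":0},{"claw":8,"dx":-2.5,"dy":1,"dz":2,"spin":0},{"claw":8,"dx":-2.5,"dy":1,"dz":2,"spin":0}]' 25
python3 - <<'E'
from h import *
s=get_state();im=get_image("wrist");pickle.dump((s,im),open("w4.pkl","wb"))
T=camT(im,s);K=im["K"];g=im["frame"].max(2)
to(.5994,.0100,.136,np.radians(-45));print(s["qd"].round(4))
k=(g<110).astype(np.uint8)
n,l,st,c=cv2.connectedComponentsWithStats(k);pts=[]
for i in range(1,n):
    p=ray(K,T,*c[i],.0705)
    if 3<st[i][4]<30 and .03<np.hypot(*(p[:2]-[.5996,.011]))<.045:pts.append(p[:2])
pts=np.array(pts);print(pts.round(4));A=np.c_[2*pts,np.ones(len(pts))];q=np.linalg.lstsq(A,(pts**2).sum(1),rcond=None)[0];print("centre",q[:2],np.sqrt(q[2]+q[:2]@q[:2]))
E
```

```text
time: 7.38
position: [0.5991, 0.0102, 0.1417]
tool_rot: [-2.904, -1.2, -0.0]
ft_force: [0.1, -0.3, -1.5]
grip_width: 0.154
grip_force: 25.0
t 7.43 pos [0.599  0.0102 0.1417] yawy -45.1 -> d [0.1 0.4 5.7] spin -0.10478950625196627 j7 -0.64
[-0.0007  0.0008  0.0008 -0.0005  0.0006 -0.0011 -0.001 ]
[[ 0.6302  0.035 ]
 [ 0.6167  0.0458]
 [ 0.6377  0.0191]
 [ 0.6378  0.0018]
 [ 0.63   -0.0138]
 [ 0.6164 -0.0245]]
centre [0.59979818 0.01067925] 0.03892214379427627
```

```bash
python3 -m jog '[{"claw":8,"dx":0,"dy":0.4,"dz":1.2,"spin":0},{"claw":8,"dx":0,"dy":0.4,"dz":2.4,"spin":0},{"claw":8,"dx":0,"dy":0.4,"dz":3.6,"spin":0},{"claw":8,"dx":0,"dy":0.4,"dz":4.8,"spin":0},{"claw":8,"dx":0,"dy":0.4,"dz":6,"spin":0},{"claw":8,"dx":0,"dy":0.4,"dz":7,"spin":0},{"claw":8,"dx":0,"dy":0.4,"dz":8,"spin":0},{"claw":8,"dx":0,"dy":0.4,"dz":9,"spin":0},{"claw":8,"dx":0,"dy":0.4,"dz":9,"spin":0},{"claw":8,"dx":0,"dy":0.4,"dz":9,"spin":0}]' 25
python3 - <<'E'
from h import *
to(.5994,.0100,.131,np.radians(-45));print(get_state()["ft_force"],get_state()["torque"])
E
```

```text
time: 8.27
position: [0.5994, 0.0101, 0.1325]
tool_rot: [-2.903, -1.2, -0.0]
ft_force: [0.8, 1.4, -1.1]
grip_width: 0.159
grip_force: 25.0
t 8.27 pos [0.5994 0.0101 0.1325] yawy -45.1 -> d [-0.   0.1  1.5] spin -0.09745009858720798 j7 -0.63
[ 0.75309112  1.35898941 -1.07848397] [ 0.08757781 -0.08478179 -0.04653526]
```

```bash
python3 -m jog '[{"claw":8,"dx":0,"dy":0,"dz":1,"spin":0},{"claw":8,"dx":0,"dy":0,"dz":2,"spin":0},{"claw":8,"dx":0,"dy":0,"dz":3,"spin":0},{"claw":8,"dx":0,"dy":0,"dz":4,"spin":0},{"claw":8,"dx":0,"dy":0,"dz":4,"spin":0},{"claw":8,"dx":0,"dy":0,"dz":4,"spin":0}]' 25
python3 - <<'E'
from h import *
to(.5994,.0100,.125,np.radians(-45));print(get_state()["ft_force"],get_state()["torque"])
E
```

```text
time: 8.77
position: [0.5994, 0.01, 0.1285]
tool_rot: [-2.903, -1.2, -0.001]
ft_force: [0.2, 1.1, -2.7]
grip_width: 0.159
grip_force: 25.0
t 8.77 pos [0.5994 0.01   0.1285] yawy -45.1 -> d [0.  0.  3.5] spin -0.10444865681576113 j7 -0.63
[ 0.2455289   1.0861441  -2.69859964] [ 2.02342446e-01 -2.02881315e-01  1.06822828e-04]
```

```bash
python3 -m jog '[{"claw":8,"dx":0,"dy":0,"dz":1,"spin":0},{"claw":8,"dx":0,"dy":0,"dz":2,"spin":0},{"claw":8,"dx":0,"dy":0,"dz":3,"spin":0},{"claw":8,"dx":0,"dy":0,"dz":4,"spin":0},{"claw":8,"dx":0,"dy":0,"dz":5,"spin":0},{"claw":8,"dx":0,"dy":0,"dz":5,"spin":0}]' 25
python3 -m jog '[{"claw":8,"dx":0,"dy":0,"dz":1,"spin":0},{"claw":8,"dx":0,"dy":0,"dz":2,"spin":0},{"claw":8,"dx":0,"dy":0,"dz":3,"spin":0},{"claw":8,"dx":0,"dy":0,"dz":3,"spin":0}]' 25
```

```text
time: 9.27
position: [0.5995, 0.0099, 0.1236]
tool_rot: [2.904, 1.199, 0.001]
ft_force: [0.7, 0.6, 0.6]
grip_width: 0.161
grip_force: 25.0
time: 9.6
position: [0.5993, 0.0101, 0.1202]
tool_rot: [-2.903, -1.2, -0.0]
ft_force: [2.1, 0.7, -1.8]
grip_width: 0.162
grip_force: 25.0
```

```bash
python3 -m jog '[{"claw":8,"dx":0,"dy":0,"dz":1,"spin":0},{"claw":8,"dx":0,"dy":0,"dz":2,"spin":0},{"claw":8,"dx":0,"dy":0,"dz":2,"spin":0}]' 25
python3 -m jog '[{"claw":8,"dx":0,"dy":0,"dz":1,"spin":0},{"claw":8,"dx":0,"dy":0,"dz":1.5,"spin":0},{"claw":8,"dx":0,"dy":0,"dz":1.5,"spin":0}]' 25
python3 -m jog '[{"claw":8,"dx":0,"dy":0,"dz":1,"spin":0},{"claw":8,"dx":0,"dy":0,"dz":1,"spin":0}]' 25
```

```text
time: 9.85
position: [0.5994, 0.01, 0.1183]
tool_rot: [-2.903, -1.2, -0.0]
ft_force: [3.0, 2.3, -1.2]
grip_width: 0.16
grip_force: 25.0
time: 10.1
position: [0.5993, 0.01, 0.1167]
tool_rot: [2.903, 1.2, 0.0]
ft_force: [3.0, 2.4, -3.9]
grip_width: 0.157
grip_force: 25.0
time: 10.27
position: [0.5993, 0.01, 0.1159]
tool_rot: [-2.903, -1.2, -0.0]
ft_force: [3.2, 2.4, -2.3]
grip_width: 0.157
grip_force: 25.0
```

```bash
python3 - <<'E'
from h import *
s=get_state();a=[get_image(n) for n in("wrist","scene","side")];pickle.dump((s,a),open("w5.pkl","wb"))
c=np.hstack([cv2.resize(a[0]["frame"][180:350,220:420],(400,340)),cv2.resize(a[1]["frame"][215:325,300:430],(400,340),interpolation=2)])
cv2.imwrite("pics/c5.png",c[:,:,::-1])
E
```

```text
(no output)
```

View pics/c5.png

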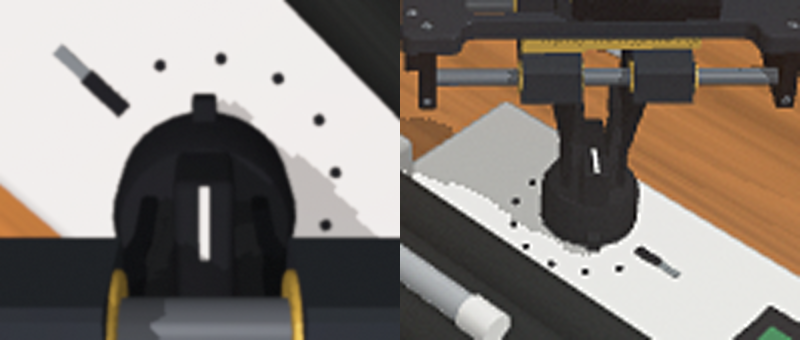

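The wrist crop shows the knob over the collar with its nose at about (322,229). The white line is unchanged at rows 273–310, so there has been no slip in the grip. The underside should be about 1 mm above the collar, so I'll ease the side load and press.

```bash
python3 -m jog '[{"claw":8,"dx":0.5,"dy":0,"dz":0.5,"spin":0},{"claw":8,"dx":0.5,"dy":0,"dz":1,"spin":0},{"claw":8,"dx":0.5,"dy":0,"dz":1,"spin":0}]' 25
python3 -m jog '[{"claw":8,"dx":0,"dy":0,"dz":0.5,"spin":0},{"claw":8,"dx":0,"dy":0,"dz":1,"spin":0},{"claw":8,"dx":0,"dy":0,"dz":1,"spin":0}]' 25
python3 -m jog '[{"claw":8,"dx":0,"dy":0,"dz":0.5,"spin":0},{"claw":8,"dx":0,"dy":0,"dz":0.5,"spin":0}]' 25
```

```text
time: 10.67
position: [0.5994, 0.0101, 0.1152]
tool_rot: [-2.903, -1.199, 0.001]
ft_force: [1.3, 1.4, -0.5]
grip_width: 0.159
grip_force: 25.0
time: 10.92
position: [0.5995, 0.01, 0.1152]
tool_rot: [-2.903, -1.199, 0.0]
ft_force: [-1.6, 2.2, 5.9]
grip_width: 0.158
grip_force: 25.0
time: 11.08
position: [0.5994, 0.0101, 0.1151]
tool_rot: [-2.903, -1.199, 0.0]
ft_force: [-2.5, 1.5, 9.3]
grip_width: 0.16
grip_force: 25.0
```

```bash
python3 -m jog '[{"claw":8,"dx":0,"dy":0,"dz":0.3,"spin":0},{"claw":8,"dx":0,"dy":0,"dz":0.5,"spin":0},{"claw":8,"dx":0,"dy":0,"dz":0.5,"spin":0}]' 25
python3 -m jog '[{"claw":8,"dx":0,"dy":0,"dz":0.3,"spin":0},{"claw":8,"dx":0,"dy":0,"dz":0.5,"spin":0},{"claw":8,"dx":0,"dy":0,"dz":0.5,"spin":0}]' 25
```

```text
time: 11.33
position: [0.5995, 0.01, 0.1151]
tool_rot: [-2.902, -1.199, 0.0]
ft_force: [-4.2, 0.9, 12.3]
grip_width: 0.16
grip_force: 25.0
time: 11.58
position: [0.5995, 0.01, 0.1151]
tool_rot: [-2.902, -1.199, -0.0]
ft_force: [-4.6, 1.7, 15.5]
grip_width: 0.161
grip_force: 25.0
```

```bash
python3 -m jog '[{"claw":8,"dx":0,"dy":0,"dz":-1.2,"spin":0},{"claw":8,"dx":0,"dy":0,"dz":-2.4,"spin":0},{"claw":8,"dx":0,"dy":0,"dz":-2.4,"spin":0}]' 25
python3 -m jog '[{"claw":8,"dx":0,"dy":0,"dz":-1,"spin":0},{"claw":8,"dx":0,"dy":0,"dz":-1,"spin":0},{"claw":8,"dx":0,"dy":0,"dz":-1,"spin":0}]' 25
python3 - <<'E'
from h import *
s=get_state();print(s["ft_force"],s["torque"],s["position"])
E
```

```text
time: 11.83
position: [0.5995, 0.01, 0.1152]
tool_rot: [-2.904, -1.199, 0.0]
ft_force: [-0.9, 1.7, 3.8]
grip_width: 0.159
grip_force: 25.0
time: 12.08
position: [0.5995, 0.01, 0.1156]
tool_rot: [2.903, 1.199, -0.001]
ft_force: [1.2, 0.4, -1.9]
grip_width: 0.16
grip_force: 25.0
[ 1.22128244  0.4144764  -1.9176307 ] [ 0.17179787 -0.12993359  0.00453231] [0.59947624 0.01004901 0.11561079]
```

```bash
python3 -m jog '[{"claw":8,"dx":0,"dy":0,"dz":-1,"spin":0},{"claw":8,"dx":0,"dy":0,"dz":-1,"spin":0},{"claw":8,"dx":0,"dy":0,"dz":-1,"spin":0}]' 25
python3 -m jog '[{"claw":8,"dx":0,"dy":0,"dz":-0.8,"spin":0},{"claw":8,"dx":0,"dy":0,"dz":-0.8,"spin":0},{"claw":8,"dx":0,"dy":0,"dz":-0.8,"spin":0}]' 25
```

```text
time: 12.33
position: [0.5994, 0.01, 0.1165]
tool_rot: [2.903, 1.199, -0.001]
ft_force: [1.5, 0.6, -3.9]
grip_width: 0.158
grip_force: 25.0
time: 12.58
position: [0.5993, 0.0102, 0.1173]
tool_rot: [-2.903, -1.2, 0.001]
ft_force: [2.6, 1.1, -7.6]
grip_width: 0.155
grip_force: 25.0
```

```bash
python3 -m jog '[{"claw":8,"dx":0,"dy":0,"dz":1,"spin":0},{"claw":8,"dx":0,"dy":0,"dz":1.6,"spin":0},{"claw":8,"dx":0,"dy":0,"dz":1.6,"spin":0}]' 25
python3 -m jog '[{"claw":8,"dx":0,"dy":0,"dz":1,"spin":0},{"claw":8,"dx":0,"dy":0,"dz":1.6,"spin":0},{"claw":8,"dx":0,"dy":0,"dz":1.6,"spin":0}]' 25
python3 -m jog '[{"claw":8,"dx":0,"dy":0,"dz":0.6,"spin":0},{"claw":8,"dx":0,"dy":0,"dz":1,"spin":0},{"claw":8,"dx":0,"dy":0,"dz":1,"spin":0}]' 25
```

```text
time: 12.83
position: [0.5996, 0.0099, 0.1164]
tool_rot: [2.904, 1.199, -0.0]
ft_force: [1.3, 0.6, -3.5]
grip_width: 0.161
grip_force: 25.0
time: 13.08
position: [0.5997, 0.0099, 0.1152]
tool_rot: [-2.904, -1.199, -0.0]
ft_force: [-1.5, -1.2, 1.3]
grip_width: 0.158
grip_force: 25.0
time: 13.33
position: [0.5997, 0.0099, 0.1151]
tool_rot: [-2.903, -1.199, -0.001]
ft_force: [-3.9, -0.2, 9.8]
grip_width: 0.159
grip_force: 25.0
```

The knob seats hard at TCP z 0.1151, 42.1 mm above the 73 mm collar, and holds when pulled, so it has snapped home. Next I'll unload it and turn it anticlockwise.

```bash
python3 -m jog '[{"claw":8,"dx":0,"dy":0,"dz":-1,"spin":0},{"claw":8,"dx":0,"dy":0,"dz":-1,"spin":-2},{"claw":8,"dx":0,"dy":0,"dz":-1,"spin":-5},{"claw":8,"dx":0,"dy":0.1,"dz":-1,"spin":-8},{"claw":8,"dx":0,"dy":0.2,"dz":-1,"spin":-11},{"claw":8,"dx":0,"dy":0.2,"dz":-1,"spin":-14},{"claw":8,"dx":0.1,"dy":0.2,"dz":-1,"spin":-17},{"claw":8,"dx":0.1,"dy":0.3,"dz":-1,"spin":-20},{"claw":8,"dx":0.1,"dy":0.3,"dz":-1,"spin":-20}]' 25
python3 - <<'E'
from h import *
s=get_state();print(s["torque"])
E
python3 -m jog '[{"claw":8,"dx":0,"dy":0,"dz":0,"spin":-3},{"claw":8,"dx":0,"dy":0,"dz":0,"spin":-6},{"claw":8,"dx":0,"dy":0.1,"dz":0,"spin":-9},{"claw":8,"dx":0,"dy":0.1,"dz":0,"spin":-12},{"claw":8,"dx":0,"dy":0.2,"dz":0,"spin":-15},{"claw":8,"dx":0.1,"dy":0.2,"dz":0,"spin":-18},{"claw":8,"dx":0.1,"dy":0.2,"dz":0,"spin":-20},{"claw":8,"dx":0.1,"dy":0.2,"dz":0,"spin":-20}]' 25
python3 - <<'E'
from h import *
s=get_state();print(s["torque"]);to(.6,.01,.115,np.radians(0))
E
```

```text
time: 14.08
position: [0.6009, 0.0112, 0.1152]
tool_rot: [-2.649, -1.688, -0.004]
ft_force: [2.0, 2.4, 1.5]
grip_width: 0.157
grip_force: 25.0
[ 0.46482996 -0.22570807 -0.04579718]
time: 14.75
position: [0.6006, 0.0115, 0.1152]
tool_rot: [-2.317, -2.12, -0.004]
ft_force: [-0.8, 3.2, 3.8]
grip_width: 0.155
grip_force: 25.0
[ 0.78203119  0.18079327 -0.02675403]
t 14.75 pos [0.6006 0.0115 0.1152] yawy -5.1 -> d [-1.6 -0.5  0.2] spin -5.099125335916485 j7 0.03
```

```bash
python3 -m jog '[{"claw":8,"dx":0,"dy":0,"dz":0,"spin":-1.5},{"claw":8,"dx":0,"dy":0,"dz":0,"spin":-3},{"claw":8,"dx":0,"dy":0,"dz":0,"spin":-4.5},{"claw":8,"dx":0,"dy":0,"dz":0,"spin":-5},{"claw":8,"dx":0,"dy":0,"dz":0,"spin":-5},{"claw":8,"dx":0,"dy":0,"dz":0,"spin":-5}]' 25
python3 - <<'E'
from h import *
s=get_state();im=get_image("wrist");pickle.dump((s,im),open("w6.pkl","wb"));f=im["frame"]
print(s["torque"]);to(.6,.01,.115,np.radians(0),s)
K=im["K"];T=camT(im,s);g=f.max(2)
n,l,st,c=cv2.connectedComponentsWithStats((g<110).astype(np.uint8))
for i in range(1,n):
    p=ray(K,T,*c[i],.0705)
    if 3<st[i][4]<250 and .03<np.hypot(*(p[:2]-[.5996,.011]))<.055:print(st[i],p.round(4))
cv2.imwrite("pics/w6.png",cv2.resize(f[170:350,200:440],(800,600))[:,:,::-1])
E
```

```text
time: 15.25
position: [0.6005, 0.0115, 0.1152]
tool_rot: [-2.222, -2.22, -0.003]
ft_force: [-0.6, 4.9, 5.3]
grip_width: 0.159
grip_force: 25.0
[ 1.00640585  0.2858742  -0.1143716 ]
t 15.25 pos [0.6005 0.0115 0.1152] yawy -0.1 -> d [-1.5 -0.5  0.2] spin -0.06666233126539597 j7 0.12
[317 197   8  26 202] [0.5995 0.0513 0.0705]
[349 217   5   5  21] [0.6167 0.0458 0.0705]
[372 235   5   5  21] [0.6303 0.035  0.0705]
[383 261   5   4  18] [0.6376 0.0192 0.0705]
[382 287   5   5  20] [0.6376 0.0019 0.0705]
```

View pics/w6.png

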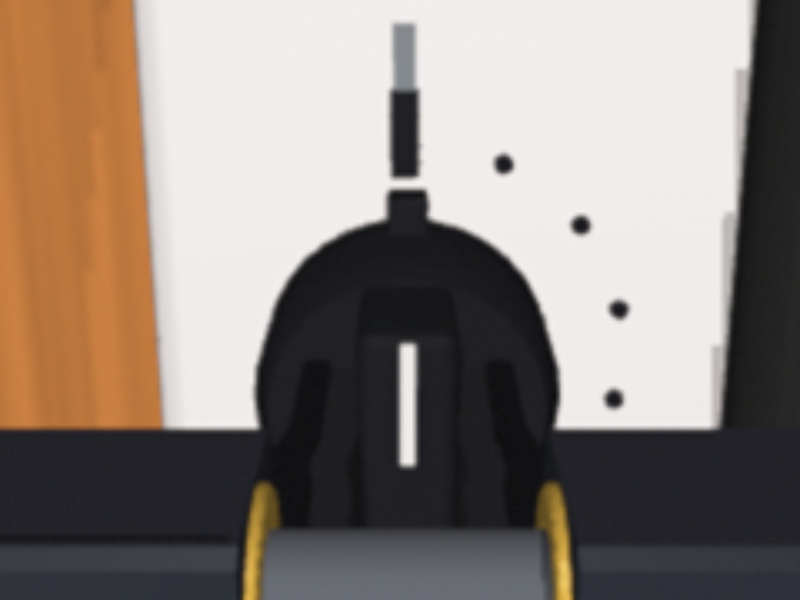

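The nose at (407,200) points at the off bar at (404,135), about 1° short on the clockwise side. I'll add a last nudge and relieve the side load before letting go.

```bash
python3 -m jog '[{"claw":8,"dx":0.5,"dy":0,"dz":-0.4,"spin":-1},{"claw":8,"dx":0.8,"dy":0,"dz":-0.4,"spin":-1.5},{"claw":8,"dx":0.8,"dy":0,"dz":-0.4,"spin":-1.5},{"claw":8,"dx":0.8,"dy":0,"dz":-0.4,"spin":-1.5}]' 25
python3 - <<'E'
from h import *
s=get_state();print(s["torque"]);to(.6,.01,.115,np.radians(0),s)
E
```

```text
time: 15.63
position: [0.6004, 0.0115, 0.1151]
tool_rot: [-2.194, -2.248, -0.002]
ft_force: [0.5, 4.8, 4.1]
grip_width: 0.162
grip_force: 25.0
[ 1.14717357 -0.0406325  -0.12049272]
t 15.63 pos [0.6004 0.0115 0.1151] yawy 1.4 -> d [-1.5 -0.5  0.1] spin 1.4091714521724041 j7 0.14
```

```bash
python3 -m jog '[{"claw":26,"dx":0,"dy":0,"dz":0,"spin":0},{"claw":26,"dx":0,"dy":0,"dz":0,"spin":0},{"claw":26,"dx":0,"dy":0,"dz":0,"spin":0},{"claw":26,"dx":0,"dy":0,"dz":0,"spin":0},{"claw":26,"dx":0,"dy":0,"dz":-5,"spin":0},{"claw":26,"dx":0,"dy":0,"dz":-15,"spin":0},{"claw":26,"dx":0,"dy":0,"dz":-35,"spin":0},{"claw":26,"dx":0,"dy":0,"dz":-70,"spin":0},{"claw":26,"dx":0,"dy":0,"dz":-110,"spin":0},{"claw":26,"dx":0,"dy":0,"dz":-130,"spin":0},{"claw":26,"dx":0,"dy":0,"dz":-130,"spin":0},{"claw":26,"dx":0,"dy":0,"dz":-130,"spin":0},{"claw":26,"dx":0,"dy":0,"dz":-130,"spin":0}]' 25
python3 - <<'E'
from h import *
s=get_state();im=get_image("wrist");f=im["frame"].astype(int);T=camT(im,s);K=im["K"]
print(s["position"],s["torque"])
c=T[:3,:3].T@(np.array([.5997,.0109,.119])-T[:3,3]);px=(K@c)[:2]/c[2];x,y=px.astype(int);print(px)
m=np.zeros((480,640),bool);m[y-50:y+50,x-50:x+50]=True
w=m&(f.min(2)>110)&(cv2.erode((f.max(2)<400).astype(np.uint8),None)>0)
p=cloud(im,T,m&(f.max(2)<75));top=p[(p[:,2]>.114)&(p[:,2]<.126)];r=cv2.minAreaRect((top[:,:2]*1000).astype(np.float32));print("top z",np.median(top[:,2]),r)
hub=p[(p[:,2]>.092)&(p[:,2]<.102)];print("hub z",np.median(hub[:,2]),len(hub))
cv2.imwrite("pics/w7.png",cv2.resize(im["frame"][max(0,y-75):y+75,x-100:x+100],(800,600))[:,:,::-1])
E
```

```text
time: 16.72
position: [0.5997, 0.0108, 0.2447]
tool_rot: [-2.194, -2.248, 0.0]
ft_force: [-0.6, -0.4, -0.8]
grip_width: 0.295
grip_force: 0.0
[0.59973488 0.01078358 0.24474878] [-0.09713377  0.11418912  0.03088587]
[322.32803178 235.52450266]
top z 0.11837711265463025 ((599.8388671875, 12.964462280273438), (43.437374114990234, 13.972506523132324), 88.56407928466797)
hub z 0.09637944251864522 1415
```

View pics/w7.png

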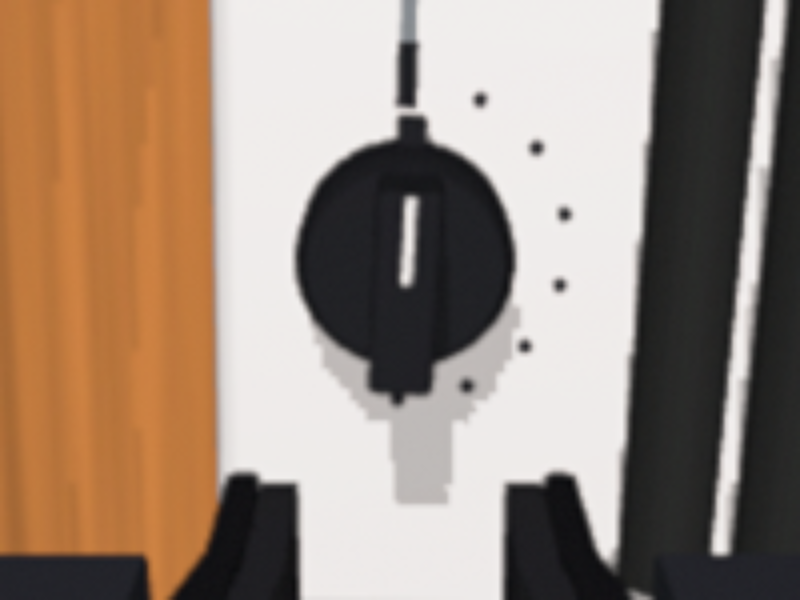

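The knob is home: its top is at z 0.118 and the expected height is 0.119. Nothing is touching it, and its nose at (411,128) points at the off bar at (407,75), within about 2°. The turning torque rose above the spindle's own friction, so the off stop has been met.

```bash
python3 -c "
from bench import *
print(close_job())"
```

```text
the job is handed in; nothing more can be done
None
```

The black knob is back on the spindle, seated against the collar and held by its catches, turned anticlockwise to within about 2° of the off mark and released; the job is handed in, with no verdict returned and the other bench items not re-checked by camera at the end.

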